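# Stand eggs point-down in the egg cooker's cups

### The job

Take the brown egg and the white egg off their rests and stand each one, pointed end down, in the egg cooker cup flanked by chips of its own colour. The shells are thin: lower each egg until you feel the cup take it, without pressing hard and without letting it drop, then let go. Leave the blue egg and the other loose things on the bench where they are.

Things in the scene. Friction and masses are not known exactly. Their poses are not given: they have to be found in the camera images.
- egg_brown: brown egg, rigid, 65 g +-15 %, 60 mm long, 44 mm diameter at its widest, lying on its rest. Origin on its long axis at the widest section: 25 mm from the blunt end, 35 mm from the pointed end. x axis along the egg towards the pointed end: at the start about level, pointing away from the robot, turned at most 30 degrees right or 12 degrees left of straight ahead
- egg_white: white egg, same size, shape, axes and start pose as the brown one. An egg tapers to 32 mm diameter at 22 mm from the widest section towards the point
- egg_blue: pale blue egg, same shape, on the third rest: a bystander that stays there. Which egg lies on the left, middle or right rest varies; neighbours are 115 to 160 mm apart in y
- rest_brown: fixed grey grooved block under the brown egg, 50 mm long (its x, along the egg), 28 mm wide, 22 mm high: narrower than the egg, so fingers pass down on both sides. Origin under its centre, on the bench. It holds the egg's origin about 40 mm above the bench
- rest_white: the same kind of rest, under the white egg
- rest_blue: the same kind of rest, under the blue egg
- chip_brown: two brown chips, 22 x 45 x 6 mm, lying on the egg cooker's top, 78 mm before and behind the cup they belong to. Origin midway between them, on that cup's vertical axis, 47 mm above the bench (not the height of the cup). x across the row of cups, away from the robot; y along the row; z up
- chip_white: two white chips, same size and layout, for the white egg's cup
- chip_blue: two blue chips, same size and layout, for the cup that stays empty
- cooker: aluminium egg cooker, fixed, its base 200 (x) x 340 (y) x 47 mm high. Origin under its centre on the bench; y along the row of three cups, which stand 90 mm apart at x = 0, y = -90, 0 and 90 mm. Which cup has which chips varies. The cups' height is not measured: see the next entry
- rack (a point): fixed point on the cooker's top, at its centre, 47 mm above the bench. Above it a rack, left at an unmeasured height, carries a steel plate 70 (x) x 270 (y) x 4 mm with the cups on it: their mouths are 75 to 127 mm above the bench, all alike. The rack holds still under light loads; the plate is sprung and gives 1.25 mm per newton
- cups (a point): fixed point on the cooker's top, same place as the one before. The cups are orange, round and open upward: mouth 37 mm outer and 32 mm inner diameter, closed bottom 14 mm below the mouth, plate top 16 mm below the mouth. An egg standing point down in one has its origin about 22 mm above the mouth
- oil_bottle: amber bottle, 56 mm diameter, 190 mm high, bystander, origin under its centre
- spice_jar: glass jar with a steel cap, 60 mm diameter, 90 mm high, bystander, origin under its centre
- tin: tin can, 74 mm diameter, 110 mm high, bystander, origin under its centre
- cup: white coffee cup standing upside down, 82 mm diameter, 88 mm high, bystander, origin under its centre

How it is judged:
At the end, for the whole second after the job is handed in: The brown and the white egg each rest, still, in the cup between the chips of their own colour: origin within 10 mm of the cup's axis, pointed end down within 20 degrees of vertical, carried by the cup. The blue egg is within 15 mm of where it was (horizontal distance between egg_brown and chip_brown below 0.01 m and horizontal distance between egg_white and chip_white below 0.01 m and angle between each of egg_brown, egg_white's own x axis and vertical above 2.79 rad and contact force between each of egg_brown, egg_white and cooker above 0.2 N and linear speed of each of egg_brown, egg_white below 0.02 m/s and distance of egg_blue from where it was at the start of the episode below 0.015 m); the robot touches nothing.
It fails at once if an egg is pressed on the cooker with more than 7 N (contact force between any of egg_brown, egg_white and cooker above 7 N).
It fails at once if an egg is dropped (faster than 0.35 m/s while no finger touches it) ((linear speed of egg_brown above 0.35 m/s and contact force between egg_brown and the fingers below 0.05 N) or (linear speed of egg_white above 0.35 m/s and contact force between egg_white and the fingers below 0.05 N)).
It fails at once if the blue egg is moved more than 15 mm (distance of egg_blue from where it was at the start of the episode above 0.015 m).
It fails at once if a bystander is moved more than 30 mm (distance of any of oil_bottle, spice_jar, tin, cup from where it was at the start of the episode above 0.03 m).
It also fails if it takes over 72 s, if anything falls off the work surface, if the arm or the gripper's body presses on something with over 40 N, if the wrist force passes 120 N, or if a joint passes its speed limit or range.

### The arm

A 7-joint arm with a two-finger parallel gripper is mounted at the origin on the work surface. World frame = base frame: x ahead of the robot, y to its left, z up, the work surface at z = 0. Lengths are in m, angles in rad, forces in N, time in s.
With the tool pointing down it reaches from about 0.425 to 1.025 m from the base axis. Payload 9.4 kg.
Tool frame: the origin (TCP) lies midway between the tips of the shut fingers; the grasp point (between the pads) lies 19 mm behind it; z points along the fingers, y is the line along which they close (so a half turn about z gives the same grasp; the last joint's range is limited). The gripper opens to 93 mm and grips with 3 to 60 N. Pads are 15 mm wide; open, the fingers measure 128 mm over their backs; the gripper's body (75 mm by 188 mm) begins 65 mm behind the grasp point.
Start: joints at [1.148, 0.599, -0.003, 1.599, 0.002, 0.943, -0.08], TCP at [0.246, -0.682, 0.219] pointing down, gripper open.
Joint ranges: [-2.57, 2.57], [-0.35, 1.97], [-1.29, 1.29], [0.11, 2.56], [-1.05, 4.19], [0.11, 1.86], [-2.63, 2.63]. Speed limits (rad/s): [2.22, 2.22, 3.01, 3.01, 3.14, 3.14, 3.14].

### API

Orientations are given as a unit quaternion [w, x, y, z].
In Python, from workcell import ctrl gives the robot as it stands. Calls block until the motion is done:
- ctrl.reach(position, orientation): joint-space move of the TCP to a pose.
- ctrl.move_straight(position, frame=None, vel=0.15): straight line of the TCP; frame=None keeps the orientation; vel is the mean speed in m/s.
- ctrl.set_joints(angles): joint-space move.
- ctrl.open_gripper() and ctrl.clamp(): open the fingers fully, or close them until they stop; the grip force is fixed at half the most.
- ctrl.dwell(seconds).
- ctrl.ik(position, orientation): joint angles nearest the present ones, or None.
- ctrl.capture(name): name is "side" or "top"; returns the picture (480x640x3 uint8, blue, green, red); there is no depth.
- ctrl.calibration(name): a dict with "fov_y" (degrees; the focal length in pixels is half the picture's height over the tangent of half this angle, whatever the lens; pixels are square), "cx", "cy" (the principal point, pixels), "k1" (the pictures are not rectified: a ray, as slopes to the right and down, at radius r is drawn at 1 + k1 r^2 times it, then the intrinsics apply), "extrinsics" (4x4, takes a point from world to camera coordinates). Camera axes: x right, y down, z forward; pixel columns grow to the right and rows downward; lengths in m; the calibration is good to about 2 mm. A picture is of the moment at which its call begins. calibration takes no time and is no camera call.
A pose or a line that the arm cannot do raises ctrl.Unreachable and nothing moves.
- ctrl.sign_off(): hands the job in; it is judged then, once.
Readings, each from a call of its own:
- ctrl.get_time(): time.
- ctrl.get_qpos(): joint angles.
- ctrl.get_dq(): joint speeds.
- ctrl.get_tau(): joint torques, N m.
- ctrl.get_position(): TCP position.
- ctrl.get_tcp_rot(): TCP orientation.
- ctrl.get_contact_force(): force on the tool from outside, world axes, zero at the start.
- ctrl.get_wrist_torque(): the same for the moment, N m.
- ctrl.get_opening(): opening from 0.0 (shut) to 1.0 (fully open).
- ctrl.get_finger_force(): force on a finger pad.
Only numpy, scipy, OpenCV 4.12 (cv2) and the standard library are available. Lean on these libraries where they do the work, as an engineer would, in place of code of your own. Each camera call takes 0.05 s, during which the arm holds its last target. There are 200 camera calls.

## Working session

There is one attempt and no reset: what is moved stays moved. The work goes in short steps, each a Python script; the robot and the scene stay as the last script left them, time stands still between calls to the robot, and variables do not carry over. Pictures are saved under pics/ and viewed, at most 10 in all, crops included, and the job is handed in when it is done.

```bash
mkdir -p pics; ls; python3 - <<'E'
from workcell import ctrl
import cv2
for n in("top","side"):
    im=ctrl.capture(n); cv2.imwrite(f"pics/{n}0.png",im)
    c=ctrl.calibration(n); print(n,c)
print(ctrl.get_time(),ctrl.get_tcp_rot(),ctrl.get_contact_force(),ctrl.get_opening())
E
```

```text
pics
top {'fov_y': 53.948708901252665, 'cx': 309.3028633129661, 'cy': 238.21912661871332, 'k1': 0.03543668379143445, 'extrinsics': array([[-0.02551471, -0.99953253, -0.01684415,  0.07747331],
       [-0.98935969,  0.02766211, -0.14283632,  0.58370328],
       [ 0.14323549,  0.0130205 , -0.98960298,  1.04521227],
       [ 0.        ,  0.        ,  0.        ,  1.        ]])}
side {'fov_y': 44.28917255303565, 'cx': 317.2935425693975, 'cy': 231.29570545721603, 'k1': -0.132298068248797, 'extrinsics': array([[-0.76683288, -0.64171819, -0.01284911,  0.48944029],
       [-0.39767202,  0.49072865, -0.77526922,  0.23453343],
       [ 0.50380979, -0.5893922 , -0.63150023,  1.30754942],
       [ 0.        ,  0.        ,  0.        ,  1.        ]])}
0.1 [-6.55863122e-04  9.85082610e-01  1.72080758e-01 -1.82677595e-04] [ 0.23044029 -0.41092369  0.1883236 ] 1.0016957951935126
```

View pics/top0.png

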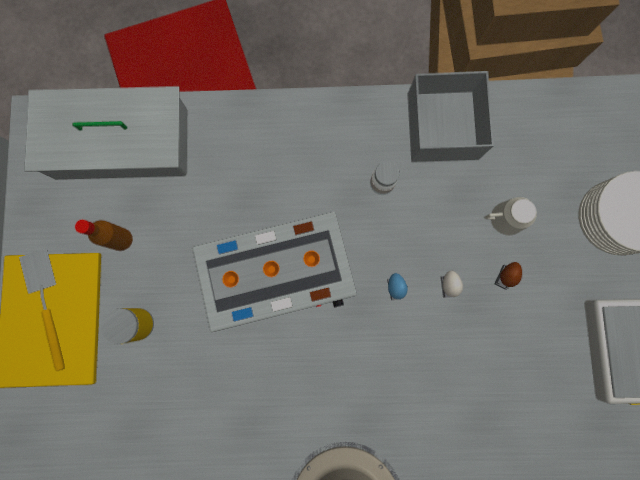

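View pics/side0.png

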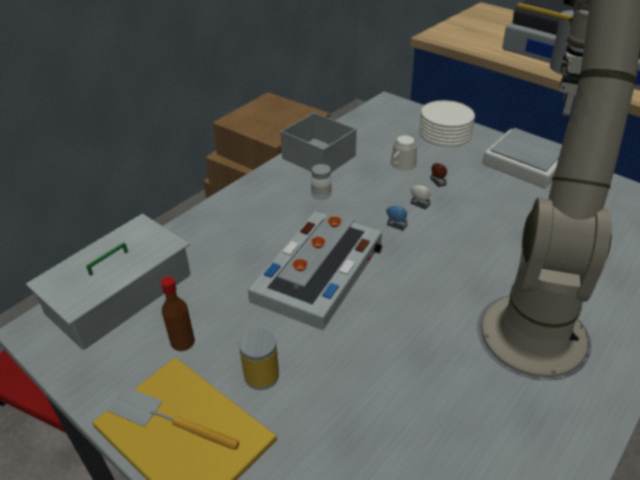

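The top view shows the eggs at blue (398,287), white (452,284) and brown (512,274). The cups are at blue (231,279), white (271,269) and brown (312,259). The side view shows all of these unobstructed. Next I'll measure positions and check reach.

```bash
cat > h.py <<'E'
import numpy as np, cv2
from workcell import ctrl
from scipy.spatial.transform import Rotation as R
def ray(n,px):
    c=ctrl.calibration(n); f=240/np.tan(np.radians(c["fov_y"]/2))
    d=(np.atleast_2d(px)-[c["cx"],c["cy"]])/f; u=d.copy()
    for _ in range(20): u=d/(1+c["k1"]*(u**2).sum(1,keepdims=True))
    E=np.array(c["extrinsics"]); D=np.c_[u,np.ones(len(u))]@E[:3,:3]
    return -E[:3,:3].T@E[:3,3], D
def plane(n,px,z):
    o,D=ray(n,px); return o+D*((z-o[2])/D[:,2])[:,None]
def tri(pt,ps):
    o1,d1=ray("top",pt);o2,d2=ray("side",ps);d1=d1[0];d2=d2[0]
    s=np.linalg.lstsq(np.c_[d1,-d2],o2-o1,rcond=None)[0]
    a=o1+s[0]*d1;b=o2+s[1]*d2; return (a+b)/2,np.linalg.norm(a-b)
def blob(im,lo,hi,box):
    x0,y0,x1,y1=box; hsv=cv2.cvtColor(im,cv2.COLOR_BGR2HSV)
    m=np.zeros(im.shape[:2],np.uint8); m[y0:y1,x0:x1]=cv2.inRange(hsv,lo,hi)[y0:y1,x0:x1]
    n,l,s,c=cv2.connectedComponentsWithStats(m)
    return l,s,c
def q(Rm): x=R.from_matrix(Rm).as_quat(); return [x[3],*x[:3]]
def tool(yaw,a):
    "tool z points along yaw heading, a below horizontal; y (closing) horizontal"
    h=np.array([np.cos(yaw),np.sin(yaw),0]); zt=np.cos(a)*h+np.array([0,0,-np.sin(a)])
    y=np.array([-np.sin(yaw),np.cos(yaw),0]); return np.c_[np.cross(y,zt),y,zt]
E
python3 - <<'E'
from h import *
T=cv2.imread("pics/top0.png");S=cv2.imread("pics/side0.png")
hs=cv2.cvtColor(T,cv2.COLOR_BGR2HSV); ss=cv2.cvtColor(S,cv2.COLOR_BGR2HSV)
print([hs[y,x] .tolist()for x,y in((398,287),(452,284),(514,272),(231,280),(281,304),(320,295),(242,314),(425,290))])
print([ss[y,x] .tolist()for x,y in((300,265),(318,242),(335,222),(397,213),(420,192),(439,171))])
c=np.vstack([cv2.resize(T[240:310,380:530],None,fx=5,fy=5,interpolation=0)[:,:750],
 cv2.resize(T[205:335,190:360],None,fx=4,fy=4)[:240*1,:680].copy() if 0 else np.zeros((0,750,3),np.uint8)])
d=cv2.resize(S[150:290,280:450],None,fx=4,fy=4,interpolation=0)
cv2.imwrite("pics/c1.png",c);cv2.imwrite("pics/c2.png",d)
E
```

```text
[[102, 125, 151], [22, 23, 167], [11, 177, 114], [15, 241, 181], [165, 3, 174], [11, 221, 91], [102, 209, 138], [90, 8, 131]]
[[10, 200, 135], [10, 198, 126], [10, 200, 135], [103, 134, 99], [27, 18, 125], [10, 195, 55]]
```

View pics/c1.png

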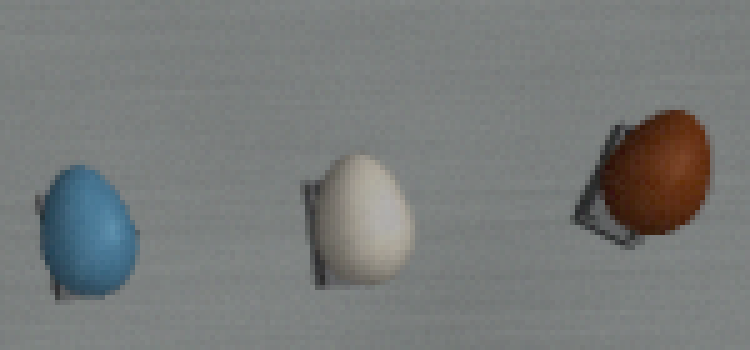

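View pics/c2.png

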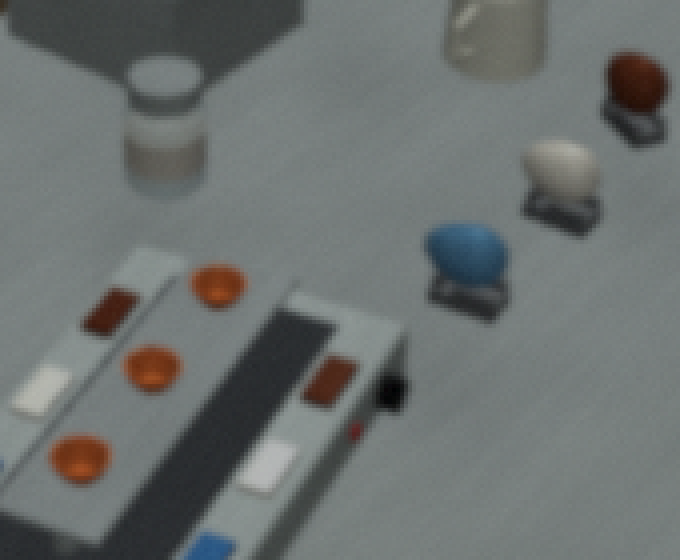

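The crops show the white egg pointing slightly left, the brown egg pointing up and right, and the cup rims on the raised plate clearly visible. Next I'll compute poses and check IK.

```bash
cat > meas.py <<'E'
from h import *
T=cv2.imread("pics/top0.png");S=cv2.imread("pics/side0.png")
res={}
for nm,lo,hi,box in(("blue",(95,60,50),(110,255,255),(380,260,420,310)),("white",(10,13,90),(45,80,255),(430,260,475,310)),("brown",(0,100,20),(20,255,255),(490,250,535,300))):
    l,s,c=blob(T,lo,hi,box); i=1+s[1:,4].argmax()
    yx=np.argwhere(l==i)[:,::-1].astype(float)
    P=plane("top",yx,0.04)[:,:2]; m=P.mean(0); w,V=np.linalg.eigh(np.cov((P-m).T)); a=V[:,1]*np.sign(V[0,1])
    t=(P-m)@a; n=(P-m)@np.r_[-a[1],a[0]]
    o=m+a*((t.min()+t.max())/2-.005); res[nm]=[*o,np.arctan2(a[1],a[0])]
    print(nm,s[i],"orig",o,"mean-orig",(m-o)@a,"yawdeg",np.degrees(res[nm][2]),"len",np.ptp(t),"wid",np.ptp(n))
    l,s,c=blob(S,lo if nm!="white" else (15,11,80),hi,(380,150,455,235)); i=1+s[1:,4].argmax(); print("  side tri",tri(plane and c_top if 0 else yx.mean(0),c[i]),s[i])
chips={}
for nm,lo,hi,box in(("blue",(95,150,50),(110,255,255),(195,210,355,330)),("white",(0,0,150),(180,30,255),(195,210,355,330)),("brown",(0,180,20),(20,255,125),(195,210,355,330))):
    l,s,c=blob(T,lo,hi,box); k=[i for i in range(1,len(s)) if 80<s[i,4]<400]
    P=plane("top",c[k],.053); print(nm,s[k].tolist(),P[:,:2].tolist(),"mid",P.mean(0)[:2],"sep",np.linalg.norm(P[0]-P[-1]))
l,s,c=blob(T,(10,200,130),(22,255,255),(195,210,355,330)); k=[i for i in range(1,len(s)) if s[i,4]>60]
l2,s2,c2=blob(S,(5,170,80),(15,255,255),(285,210,345,280)); k2=[i for i in range(1,len(s2)) if s2[i,4]>40]
ct=sorted(c[k].tolist()); cs=sorted(c2[k2].tolist()); print(s[k].tolist(),s2[k2].tolist())
for a,b in zip(ct,cs): print("cup",tri(a,b))
E
python3 meas.py
```

```text
blue [388 273  20  26 394] orig [ 0.46701221 -0.13472142] mean-orig 0.0034878931777370934 yawdeg 6.8307025895626925 len 0.057897323245159636 wid 0.043168963585704434
  side tri (array([ 0.46999442, -0.13465558,  0.03980092]), np.float64(0.0010997515945750903)) [387 206  20  16 260]
white [444 271  19  26 355] orig [ 0.46862919 -0.25842677] mean-orig 0.0037532687776674076 yawdeg 3.3592822421409667 len 0.057000897735483086 wid 0.04151814763868494
  side tri (array([ 0.48302075, -0.20837885,  0.17320527]), np.float64(0.039624521105170986)) [391 150  25  20 443]
brown [500 262  22  25 408] orig [ 0.48806188 -0.38928807] mean-orig 0.003752291081939586 yawdeg -34.825738870596375 len 0.058239323865436454 wid 0.04330387188130348
  side tri (array([ 0.49052351, -0.39261406,  0.03835025]), np.float64(0.001679910316447278)) [433 164  13  14 147]
blue [[217, 241, 20, 12, 159], [232, 308, 21, 13, 174]] [[0.5697407618372173, 0.2505308046881639], [0.417720619385063, 0.2165955290930386]] mid [0.49373069 0.23356317] sep 0.15576176244794615
white [[255, 231, 21, 14, 184], [270, 297, 22, 15, 202]] [[0.5893482780785501, 0.1627912558783835], [0.4376972620011521, 0.12866133761370213]] mid [0.51352277 0.1457263 ] sep 0.15544414430290077
brown [[294, 222, 19, 12, 140], [311, 288, 19, 12, 144]] [[0.6090938925990825, 0.07606422547574351], [0.45723410006883586, 0.04178431319755418]] mid [0.533164   0.05892427] sep 0.15568079192093648
[[304, 251, 12, 15, 124], [263, 261, 15, 16, 135], [223, 271, 14, 16, 139]] [[329, 218, 11, 8, 73], [312, 238, 12, 9, 84], [294, 260, 12, 10, 96]]
cup (array([0.49247727, 0.23674925, 0.10234485]), np.float64(0.0016074034833162027))
cup (array([0.5119956 , 0.14905847, 0.10200945]), np.float64(0.0012810260402599106))
cup (array([0.5311263 , 0.06202993, 0.10239884]), np.float64(0.0016016364608703376))
```

```bash
cat > ikc.py <<'E'
from h import *
T=cv2.imread("pics/top0.png")
l,s,c=blob(T,(5,150,90),(25,255,255),(205,235,335,300)); k=[i for i in range(1,len(s)) if s[i,4]>60]
print(s[k].tolist(),plane("top",c[k],.104)[:,:2])
F=np.diag([-1,-1,1.])
E={"w":(.4686,-.2584,np.radians(3.4)),"b":(.489,-.390,np.radians(-32))}
C={"w":(.513,.147),"b":(.5325,.060)}
for e in "wb":
  x,y,yw=E[e]
  for a in (15,25,35,45):
    ar=np.radians(a); g=[]
    for f in(0,1):
      Rt=tool(yw,ar)@(F if f else np.eye(3)); z=Rt[:,2]; o=np.array([x,y,.04])
      g+=[[ctrl.ik(o+.019*z-d*z,q(Rt)) is not None for d in(0,.05,.1)]]
    pl=[]
    for p in range(-180,180,15):
      for f in(0,1):
        Rt=tool(np.radians(p),ar+np.pi/2)@(F if f else np.eye(3)); z=Rt[:,2]
        o=np.array([*C[e],.125]); 
        if all(ctrl.ik(o+.019*z+np.array([0,0,h]),q(Rt)) is not None for h in(0,.08)): pl.append((p,f))
    print(e,a,g,pl)
E
python3 ikc.py
```

```text
[[304, 251, 16, 16, 203], [263, 261, 16, 16, 205], [223, 271, 16, 16, 202], [310, 288, 20, 12, 143]] [[0.53288629 0.05805771]
 [0.5133317  0.14604377]
 [0.4936234  0.23361777]
 [0.4562178  0.04148066]]
w 15 [[False, False, False], [False, False, False]] [(-180, 0), (-180, 1), (-165, 0), (-165, 1), (-150, 0), (-150, 1), (-135, 0), (-135, 1), (-120, 0), (-120, 1), (-105, 0), (-105, 1), (-90, 0), (-90, 1), (-75, 0), (-75, 1), (-60, 0), (-60, 1), (-45, 0), (-45, 1), (-30, 0), (-30, 1), (-15, 0), (-15, 1), (0, 0), (0, 1), (15, 0), (15, 1), (30, 0), (30, 1), (45, 0), (45, 1), (60, 0), (60, 1), (75, 0), (75, 1), (90, 0), (90, 1), (105, 0), (105, 1), (120, 0), (120, 1), (135, 0), (135, 1), (150, 0), (150, 1), (165, 0), (165, 1)]
w 25 [[False, False, False], [False, False, False]] [(-180, 1), (-165, 1), (-150, 1), (-135, 0), (-135, 1), (-120, 0), (-120, 1), (-105, 0), (-105, 1), (-90, 0), (-90, 1), (-75, 0), (-75, 1), (-60, 0), (-60, 1), (-45, 0), (-45, 1), (-30, 0), (-30, 1), (-15, 0), (-15, 1), (0, 0), (0, 1), (15, 0), (15, 1), (30, 0), (30, 1), (45, 0), (45, 1), (60, 0), (60, 1), (75, 0), 
[... 2304 characters left out ...]
45, 0), (-45, 1), (-30, 0), (-30, 1), (-15, 0), (-15, 1), (0, 0), (0, 1), (15, 0), (15, 1), (30, 0), (30, 1), (45, 0), (45, 1), (60, 0), (60, 1), (75, 0), (75, 1), (90, 0), (90, 1), (105, 0), (105, 1), (120, 0), (120, 1), (135, 0), (135, 1), (150, 0), (150, 1), (165, 0), (165, 1)]
b 45 [[True, False, False], [True, False, False]] [(-135, 0), (-135, 1), (-105, 0), (-105, 1), (-90, 0), (-90, 1), (-75, 0), (-75, 1), (-60, 0), (-60, 1), (-45, 0), (-45, 1), (-30, 0), (-30, 1), (-15, 0), (-15, 1), (0, 0), (0, 1), (15, 0), (15, 1), (30, 0), (30, 1), (45, 0), (45, 1), (60, 0), (60, 1), (75, 0), (75, 1), (90, 0), (90, 1), (105, 0), (105, 1), (120, 0), (120, 1), (135, 0), (135, 1), (150, 0), (150, 1)]
```

```bash
cat > ikc2.py <<'E'
from h import *
F=np.diag([-1,-1,1.])
E={"w":(.4686,-.2584,np.radians(3.4)),"b":(.489,-.390,np.radians(-32))}
C={"w":(.5134,.146),"b":(.533,.0585)}
for e in "wb":
  x,y,yw=E[e]
  for a in (40,45,50,55,60,65,70):
    ar=np.radians(a)
    def t(o,yaw,a,f,hs):
      Rt=tool(yaw,a)@(F if f else np.eye(3)); z=Rt[:,2]
      js=[ctrl.ik(np.array(o)+.019*z+np.array([0,0,h]),q(Rt)) for h in hs]
      return [None if j is None else np.round(j,1).tolist() for j in js]
    for f in(0,1):
      g=t((x,y,.04),yw,ar,f,(0,.06,.12)); print(e,a,f,[j is not None for j in g],g[0],
       [p for p in(-105,-90,-77,-60,-45,0) if all(t((*C[e],.125),np.radians(p),ar+np.pi/2,f,(0,.1)))])
E
python3 ikc2.py
```

```text
w 40 0 [False, False, False] None [-105, -90, -77, -60, -45, 0]
w 40 1 [False, False, False] None [-105, -90, -77, -60, -45, 0]
w 45 0 [False, False, True] None [-90, -77, -60, -45, 0]
w 45 1 [False, False, True] None [-90, -77, -60, -45, 0]
w 50 0 [True, True, True] [1.3, 1.1, -1.1, 2.5, 2.6, 0.8, -0.1] [-90, -77, -60, -45, 0]
w 50 1 [True, True, True] [1.1, 0.9, -0.7, 2.5, 3.0, 0.7, 2.5] [-90, -77, -60, -45, 0]
w 55 0 [True, True, True] [1.3, 1.1, -1.1, 2.5, 2.4, 0.7, -0.0] [-90, -77, -60, -45, 0]
w 55 1 [True, True, True] [1.1, 0.9, -0.7, 2.5, 2.9, 0.6, 2.6] [-90, -77, -60, -45, 0]
w 60 0 [True, True, True] [1.3, 1.0, -1.1, 2.4, 2.2, 0.7, 0.1] [-90, -77, -60, -45, 0]
w 60 1 [True, True, True] [1.0, 0.8, -0.6, 2.4, 3.0, 0.4, 2.4] [-90, -77, -60, -45, 0]
w 65 0 [True, True, True] [1.2, 1.0, -1.1, 2.4, 2.0, 0.6, 0.2] [-90, -77, -60, -45, 0]
w 65 1 [True, True, True] [0.9, 0.8, -0.5, 2.4, 2.8, 0.3, 2.6] [-90, -77, -60, -45, 0]
w 70 0 [True, True, True] [1.2, 1.0, -1.1, 2.3, 1.8, 0.6, 0.4] [-90, -77, -60, -45]
w 70 1 [True, True, True] [0.8, 0.7, -0.4, 2.4, 2.9, 0.2, 2.4] [-90, -77, -6
[... 605 characters left out ...]
 -1.1, 2.4, 2.2, 1.0, -0.4] [-105, -90, -77, -60, -45, 0]
b 55 1 [True, True, True] [1.1, 0.9, -0.7, 2.4, 2.5, 0.8, 2.4] [-105, -90, -77, -60, -45, 0]
b 60 0 [True, True, True] [1.3, 1.0, -1.1, 2.3, 2.1, 0.9, -0.2] [-105, -90, -77, -60, -45, 0]
b 60 1 [True, True, True] [1.0, 0.8, -0.5, 2.3, 2.5, 0.5, 2.4] [-105, -90, -77, -60, -45, 0]
b 65 0 [True, True, True] [1.3, 1.0, -1.1, 2.2, 1.9, 0.8, -0.1] [-105, -90, -77, -60, -45]
b 65 1 [True, True, False] [0.8, 0.7, -0.4, 2.3, 2.5, 0.4, 2.3] [-105, -90, -77, -60, -45]
b 70 0 [True, True, True] [1.3, 1.0, -1.1, 2.2, 1.7, 0.8, 0.1] [-105, -90, -77, -60, -45]
b 70 1 [True, False, True] [0.7, 0.7, -0.2, 2.2, 2.4, 0.2, 2.3] [-105, -90, -77, -60, -45]
```

```bash
cat >> h.py <<'E'
A=np.radians(55)
def tcp(o,Rt): return np.array(o)+.019*Rt[:,2]
def pick(x,y,yaw):
    Rt=tool(yaw,A); up=np.array([0,0,.1]); p=tcp((x,y,.04),Rt)
    ctrl.reach(p+up,q(Rt)); ctrl.move_straight(p,vel=.12)
    print("at",ctrl.get_position()-p,ctrl.get_contact_force(),ctrl.get_time())
    ctrl.clamp(); print("grip",ctrl.get_opening(),ctrl.get_finger_force())
    ctrl.move_straight(p+up,vel=.12)
    print("up",ctrl.get_opening(),ctrl.get_finger_force(),ctrl.get_contact_force(),ctrl.get_time(),np.round(ctrl.get_qpos(),2))
E
python3 - <<'E'
from h import *
pick(.4686,-.258,np.radians(3.4))
for p in(-105,-90,-77,-60):
    Rt=tool(np.radians(p),A+np.pi/2)
    for h in(.12,.22): 
        j=ctrl.ik(tcp((.5134,.146,h),Rt),q(Rt)); print(p,h,None if j is None else np.round(j,2))
cv2.imwrite("pics/s1.png",ctrl.capture("side"))
E
```

```text
at [ 2.07161234e-04 -6.71413628e-05  5.36181117e-04] [ 1.28050941 -0.35554357  0.14220238] 3.0583
grip 0.4557355954662808 30.000292360782623
up 0.4521417766779429 29.999828338623047 [ 0.07064821 -0.22221326 -0.3398061 ] 4.9 [ 1.33  0.75 -1.08  2.43  2.29  0.41 -0.04]
-105 0.12 [ 0.87  1.18 -1.27  2.31  1.73  0.13 -1.86]
-105 0.22 [ 0.88  0.88 -1.21  2.28 -0.73  0.16  0.44]
-90 0.12 [ 0.82  1.13 -1.17  2.16  0.07  0.32 -0.05]
-90 0.22 [ 0.88  0.97 -1.26  2.13 -0.11  0.45 -0.01]
-77 0.12 [ 0.76  1.12 -1.12  2.03  0.01  0.58  0.14]
-77 0.22 [ 0.8   0.96 -1.19  2.   -0.15  0.71  0.16]
-60 0.12 [ 0.63  1.09 -1.02  1.88 -0.05  0.89  0.36]
-60 0.22 [ 0.7   1.01 -1.18  1.85 -0.04  1.    0.22]
```

View pics/s1.png

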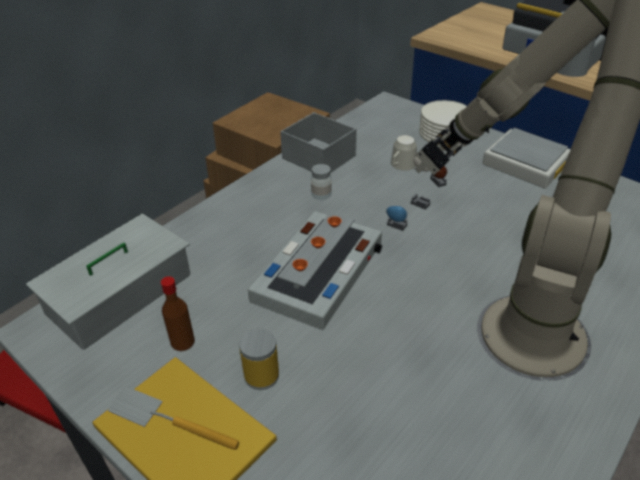

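White egg is in the fingers near (425,163), and its rest at (421,200) is empty. I'll carry it over via a tool-down waypoint and check how it hangs before lowering.

```bash
cat >> h.py <<'E'
P=np.radians(-77)
def carry(x,y,h=.21):
    Rm=tool(np.radians(-37),np.radians(100)); ctrl.reach([.5,-.1,.30],q(Rm)); print(np.round(ctrl.get_qpos(),2))
    Rt=tool(P,A+np.pi/2); ctrl.reach(tcp((x,y,h),Rt),q(Rt))
    print("over",np.round(ctrl.get_qpos(),2),ctrl.get_opening(),ctrl.get_contact_force(),ctrl.get_time())
E
python3 - <<'E'
from h import *
carry(.5134,.146)
T=ctrl.capture("top");S=ctrl.capture("side");cv2.imwrite("pics/t2.png",T);cv2.imwrite("pics/s2.png",S)
def pr(n,X):
    c=ctrl.calibration(n);E=c["extrinsics"];v=E[:3,:3]@X+E[:3,3];u=v[:2]/v[2];f=240/np.tan(np.radians(c["fov_y"]/2))
    return u*(1+c["k1"]*(u@u))*f+[c["cx"],c["cy"]]
o=[]
for n,im in(("top",T),("side",S)):
    u,v=pr(n,np.array([.5134,.146,.21])).round().astype(int);print(n,u,v)
    o.append(cv2.resize(im[v-35:v+35,u-35:u+35],(400,400),interpolation=0))
cv2.imwrite("pics/c3.png",np.hstack(o))
E
```

```text
[ 0.84  0.49 -1.02  1.85  0.31  1.17  0.64]
over [ 0.74  0.91 -1.06  2.01 -0.3   0.71  0.34] 0.45235038552824963 [-0.50673742 -0.51624753 -1.301021  ] 7.725
top 265 264
side 317 205
```

View pics/c3.png

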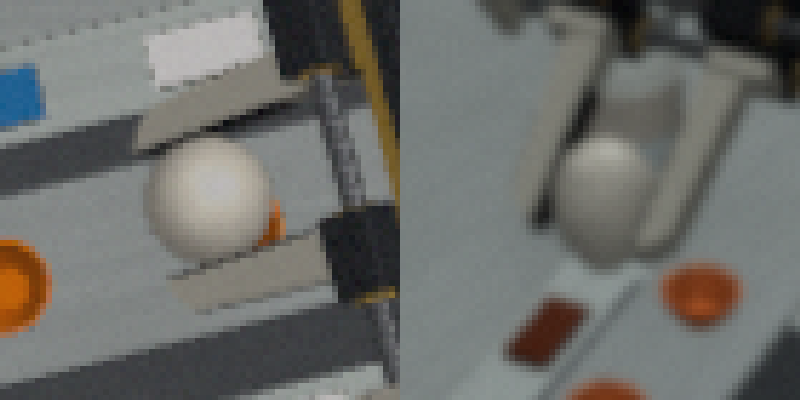

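The egg hangs upright, point down, and sits about 3 mm to −y of target (disc centre (210,197) in the crop, expected (200,200)). I'll shift +3 mm in y and lower with force sensing.

```bash
cat >> h.py <<'E'
def F(n=8):
    r=[]
    for _ in range(n): r.append(ctrl.get_contact_force()); ctrl.dwell(.01)
    return np.mean(r,0)
def lower(x,y,start=.148,stop=.098):
    Rt=tool(P,A+np.pi/2); p=lambda z:tcp((x,y,z),Rt)
    ctrl.move_straight(p(.17),vel=.1); ctrl.move_straight(p(start),vel=.08); ctrl.dwell(.3); b=F(); print("base",b,F()-b)
    z=start
    while z>stop:
        z-=.0015; ctrl.move_straight(p(z),vel=.03); ctrl.dwell(.06); d=F()-b
        print(round(z,4),np.round(d,2))
        if d[2]>1.2: break
    return z
E
python3 - <<'E'
from h import *
print(lower(.5134,.149),ctrl.get_time(),ctrl.get_opening())
E
```

```text
base [-0.01226007 -0.11688134 -0.33219989] [ 0.22494306  0.19276511 -0.67958531]
0.1465 [-0.14  0.06 -0.38]
0.145 [ 0.28 -0.12 -0.28]
0.1435 [ 0.12  0.36 -0.32]
0.142 [ 0.03  0.14 -0.59]
0.1405 [ 0.17  0.41 -0.13]
0.139 [-0.02 -0.08 -0.21]
0.1375 [-0.06 -0.04 -0.38]
0.136 [-0.01  0.3  -0.41]
0.1345 [-0.21  0.23 -0.21]
0.133 [-0.08 -0.03 -0.33]
0.1315 [ 0.05  0.05 -0.41]
0.13 [-0.22  0.19 -0.36]
0.1285 [-0.03  0.15 -0.3 ]
0.127 [-0.08 -0.05 -0.26]
0.1255 [-0.12 -0.72  0.51]
0.124 [-0.03 -0.8   1.92]
0.12399999999999997 15.2333 0.45360664626927355
```

```bash
cat >> h.py <<'E'
def release(x,y,z):
    Rt=tool(P,A+np.pi/2); p=tcp((x,y,z),Rt)
    ctrl.move_straight(p+[0,0,.001],vel=.02); ctrl.open_gripper(); ctrl.dwell(.2); print("open",ctrl.get_opening(),ctrl.get_time())
    ctrl.move_straight(p-.11*Rt[:,2],vel=.12)
def crop(name,X):
    c=ctrl.calibration; o=[]
    for n in("top","side"):
        im=ctrl.capture(n); k=c(n);E=k["extrinsics"];v=E[:3,:3]@np.array(X)+E[:3,3];u=v[:2]/v[2];f=240/np.tan(np.radians(k["fov_y"]/2))
        w=u*(1+k["k1"]*(u@u))*f+[k["cx"],k["cy"]]; a,b=w.round().astype(int); print(n,w)
        o.append(cv2.resize(im[b-35:b+35,a-35:a+35],(400,400),interpolation=0))
    cv2.imwrite(f"pics/{name}.png",np.hstack(o))
E
python3 - <<'E'
from h import *
release(.5134,.149,.124)
crop("c4",(.5134,.146,.129))
E
```

```text
open 1.0046148647571362 16.6333
top [269.52579061 267.37775521]
side [317.46215272 232.14118991]
```

View pics/c4.png

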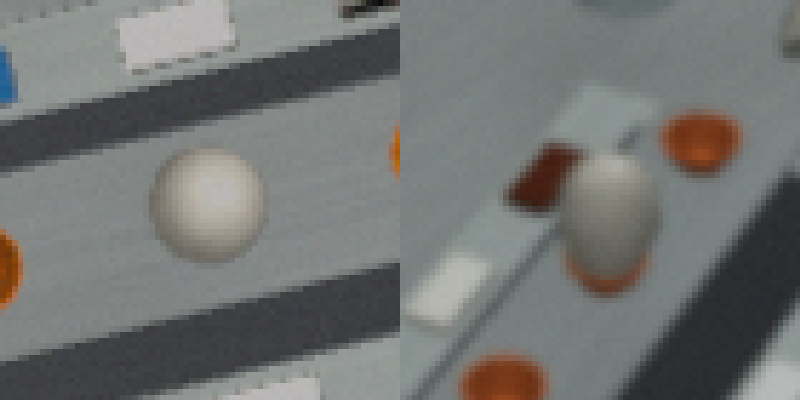

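White egg stands upright and centred in its cup. Now the brown one, gripped about 2 mm higher.

```bash
python3 - <<'E'
from h import *
Rm=tool(np.radians(-37),np.radians(100)); ctrl.reach([.5,-.1,.30],q(Rm))
x,y,yaw=.4875,-.390,np.radians(-32)
Rt=tool(yaw,A); j=ctrl.ik(tcp((x,y,.142),Rt),q(Rt)); print(j)
import h
up=np.array([0,0,.1]); p=tcp((x,y,.042),Rt)
ctrl.reach(p+up,q(Rt)); ctrl.move_straight(p,vel=.12); print(ctrl.get_position()-p,ctrl.get_contact_force())
ctrl.clamp(); ctrl.move_straight(p+up,vel=.12); print(ctrl.get_opening(),ctrl.get_finger_force(),ctrl.get_time())
carry(.533,.0585)
crop("c5",(.533,.0585,.21))
E
```

```text
[ 1.31870514  0.79776278 -1.10496768  2.31861013  2.03945559  0.74624414
 -0.2840957 ]
[ 3.59626804e-04 -3.79027087e-05  7.26286422e-04] [-0.20778632 -0.07441713 -0.2350293 ]
0.4526585573691003 29.999688346870244 23.025
[ 0.9   0.54 -1.13  1.84  0.38  1.21  0.56]
over [ 0.87  0.96 -1.09  1.91 -0.17  0.87  0.29] 0.4579933721637496 [ 0.88390473  1.24700829 -0.34843336] 25.3083
top [310.26406214 252.65590062]
side [334.22038565 184.660774  ]
```

View pics/c5.png

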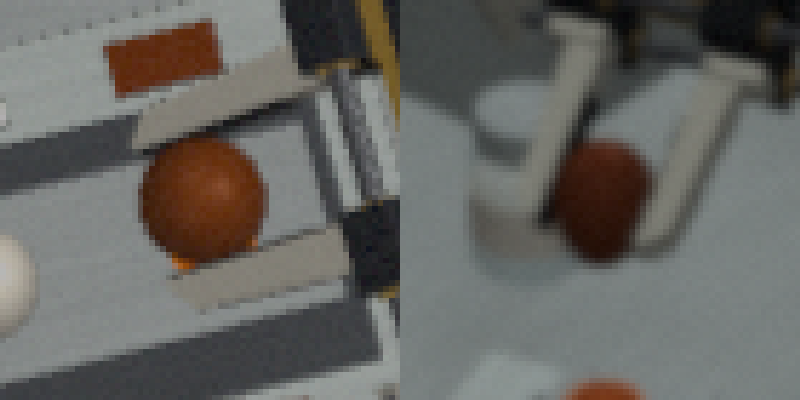

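The brown egg hangs upright with its disc centre at (203,200), which is on target.

```bash
python3 - <<'E'
from h import *
z=lower(.533,.059,start=.14); print(z,ctrl.get_time(),ctrl.get_opening())
if z>.11:
    release(.533,.059,z); crop("c6",(.533,.0585,.129)); print(ctrl.get_time())
E
```

```text
base [ 0.1196811   0.32806452 -0.43690154] [ 0.05242068 -0.35607245 -0.07636441]
0.1385 [ 0.01 -0.15 -0.15]
0.137 [-0.03 -0.12 -0.35]
0.1355 [ 0.04 -0.45 -0.08]
0.134 [-0.41 -0.17 -0.08]
0.1325 [-0.18 -0.48 -0.14]
0.131 [ 0.23 -0.24 -0.11]
0.1295 [-0.09 -0.18 -0.22]
0.128 [-0.33  0.    0.02]
0.1265 [-0.02 -0.45 -0.12]
0.125 [-0.19 -0.97 -0.  ]
0.1235 [-0.55 -0.84  1.3 ]
0.1235 31.0417 0.4577381906474959
open 0.9966249031679194 32.4417
top [310.83348118 256.97806501]
side [334.05883401 211.62011497]
33.6
```

View pics/c6.png

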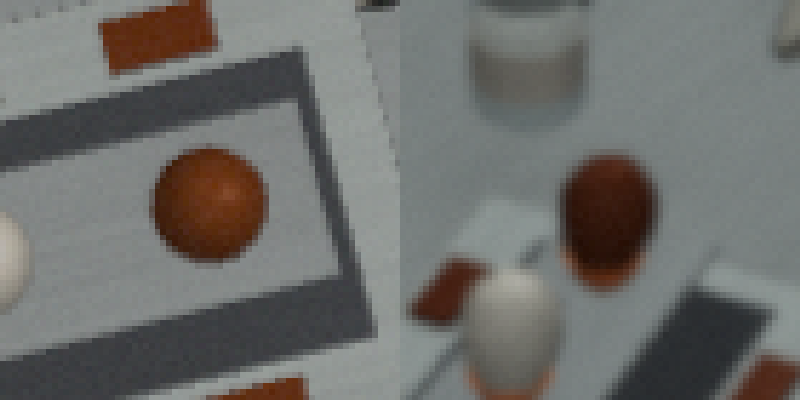

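Both eggs stand upright and centred in their cups, and the gripper is clear of them.

```bash
python3 - <<'E'
from workcell import ctrl
ctrl.dwell(.5); print(ctrl.get_contact_force()); print(ctrl.sign_off())
E
```

```text
[-0.23753978 -0.84096191 -0.14777849]
the job is handed in; nothing more can be done
None
```

The brown and white eggs stand point down in the cups between their own chips, the blue egg and the other loose things were left alone, and the job was handed in at about 34 s; the judge's verdict was not shown.

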